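# Wind the draw clamp's tension wheel until it goes firm

## Task

The two loose oak boards lying in the grey draw clamp must be pulled tight against each other and held there. Push the clamp's tension wheel round clockwise (seen from above) by its upright handle until all the slack is out and the wheel goes firm, about 6 N more push at the handle than while it runs free; do not overtighten it. Move the boards with the clamp only, leave the other things on the table alone, and let go of the wheel.

Things in the scene. Friction and masses are not known exactly. Their poses are not given: they have to be found in the camera images.
- clamp: draw clamp fixed to the table. Origin on the table under the wheel's upright axis. Its bed runs 375 mm along its +y: two aluminium rails, tops at z = 30 mm, carrying the boards. Under the wheel a grey gear housing 100 x 90 x 42 mm; beside it the fixed grey jaw (150 mm wide, y = 100 to 120 mm, top at z = 67 mm), its pressing face at y = 120 mm looking to +y.
- wheel: the clamp's level steel hand wheel: rim of 12 mm bar, 58 mm mean radius, rim top 71 mm above the table, three spokes. Origin on its axis, 53 mm above the table; its x points at the handle. Clockwise from above draws the far jaw in, 6 mm per radian; 0.7 to 1.2 turns needed. It stays where it is left.
- hub (a point): FEEL of the wheel, as sideways push on its handle along the circle, while turning: free about 9.5 N; up to 1 N more while the boards close up and a further unseen slack (0 to 1.2 rad, differs each time) winds out; then it climbs about 6 N per radian. Firm as wanted: 6 N above free (4.2 to 8 is right, 40 to 80 N on the boards); 9 is too tight. The point itself: wheel axis, 65 mm above the table.
- knob (a point): centre of the top of the wheel's handle: an upright black post of 26 mm diameter fixed on the rim 58 mm from the wheel's axis, rising from the rim to 123 mm above the table. The post does not spin on its own. A finger that pushes askew or rubs on the post feels some 10 to 20 % more than the push along the circle.
- jaw: far, sliding grey jaw (150 mm wide, 22 mm thick, top at z = 67 mm) on its steel drawbar. Origin: in the plane of its pressing face, which looks to the clamp's -y, mid-width, 18 mm above the table. It can only slide along the clamp's y.
- board_near: oak board 160 x 60 x 24 mm lying on the rails next to the fixed jaw, long side along the clamp's x. Origin: centre of its underside. Home against the fixed jaw its origin is at y = 150 mm of the clamp.
- board_far: oak board like the first, lying between it and the sliding jaw. Origin: centre of its underside. Home against the first board its origin is 60 mm from the first one's.
- jar: black round plastic jar with a twist cap, 72 mm across, 95 mm tall, standing. Origin: centre of its underside. To be left alone.
- level: steel spirit level 200 x 22 x 45 mm, standing on edge. Origin: centre of its underside, long along its x. To be left alone.
- hammer: hammer with a green silicone head 90 mm long and 48 mm across and a wooden handle 200 mm long, lying. Origin: under the head's middle; the handle points to its -x. To be left alone.
- bracket: chrome corner bracket, two legs 70 mm long and 30 mm wide at a right angle, one lying along its +x, the other upright. Origin: under the corner. To be left alone.

How it is judged (in metres and radians):
On the way:
1. the boards are drawn together by the jaw, the wheel not yet firm (y of board_far in the frame of clamp below 0.2125 m and y of board_near in the frame of clamp below 0.152 m and contact force between board_far and board_near above 1 N), for 0.05 s.
At the end, for the whole second after the job is handed in: The sliding jaw presses on the boards with 40 to 80 N (the wheel 4.2 to 8 N firmer at its handle than running free) and stays so; the boards touch each other and the fixed jaw with no gap over 2 mm and are at rest (contact force between jaw and board_far between 40 and 80 N and contact force between board_far and board_near above 30 N and y of board_far in the frame of clamp below 0.2125 m and y of board_near in the frame of clamp below 0.152 m and linear speed of board_far below 0.01 m/s).
It fails at once if the wheel is overtightened: more than 90 N on the boards (contact force between jaw and board_far above 90 N).
It fails at once if the robot pushes a board itself (contact force between any of the arm, the fingers and board_near above 2 N or contact force between any of the arm, the fingers and board_far above 2 N).
It fails at once if a bystander is moved more than 20 mm (distance of any of jar, level, hammer, bracket from where it was at the start of the episode above 0.02 m).
It also fails if it takes over 72 s, if anything falls off the work surface, if the arm or the gripper's body presses on something with over 40 N, if the wrist force passes 120 N, or if a joint passes its speed limit or range.

## Robot

A 6-joint arm with a two-finger parallel gripper is mounted at the origin on the work surface. World frame = base frame: x ahead of the robot, y to its left, z up, the work surface at z = 0. Lengths are in mm, angles in degrees, forces in N, time in s.
With the tool pointing down it reaches from about 400 to 825 mm from the base axis. Payload 7 kg.
Tool frame: the origin (TCP) lies midway between the tips of the shut fingers; the grasp point (between the pads) lies 19 mm behind it (env.grasp_offset is the distance from the TCP to the grasp point, in mm); z points along the fingers, y is the line along which they close (so a half turn about z gives the same grasp; the last joint's range is limited). The gripper opens to 88 mm and grips with 3 to 60 N. Pads are 19 mm wide; open, the fingers measure 130 mm over their backs; the gripper's body (78 mm by 193 mm) begins 47 mm behind the grasp point.
Start: joints at [93.111, 20.546, 0.682, 0, -70.136, -16.507], TCP at [156.392, 656.61, 226.561] pointing down, gripper open.
Joint ranges: [-176.03, 176.03], [-82.01, 121.73], [-58.28, 71.71], [-173.87, 95.51], [-174.79, -0.11], [-173.66, 173.66]. Speed limits (degrees/s): [136.94, 136.94, 172.46, 180, 180, 180].

## Interface

Orientations are given as [roll, pitch, yaw] about the fixed x, y, z axes, in that order (R = Rz(yaw) Ry(pitch) Rx(roll)).
In Python, from rig import env gives the robot as it stands.
- The arm moves only by the tool move_arm, never from a script. Its argument "steps" is a list of rows, each an object of numbers: "gripper": the closure in counts, from 0 (fully open) to 255 (shut); "dx", "dy", "dz": the shift along the tool's x, y, z in mm; "rx", "ry", "rz": the turn, a rotation vector about the tool's x, y, z in degrees. In form: [{"gripper": .., "dx": .., "dy": .., "dz": .., "rx": .., "ry": .., "rz": ..}, ...]. A call has exactly 10 rows; each row is the pose to reach, as a shift and turn from the pose commanded when the call began, along the tool's axes at that moment; what a row does not reach only later rows make up. A row lasts 1/8 s, in which the tool goes at most 62.5 mm and 10.7 degrees, less where a joint would pass 70% of its speed; a pose out of reach is approached as far as the arm can. A call with a gripper value outside its range is refused whole. The fingers move at their own pace and stop on an object; the grip force is fixed at half the most. Time passes only in rows, so rows that repeat a pose let the fingers close, or fill a call up. It gives the time, the measured TCP pose, the force, the opening and the grip force at its end, in the units of the state.
- env.get_obs(): the state, without advancing time (a new reading comes with each control period).
- env.snapshot(name): name is "scene" or "top" or "wrist"; returns a dict with "img" (400x640x3 uint8, red, green, blue), "range_z" (400x640 float32, mm along the optical axis (not along the pixel's ray), 0 where there is no reading), "vertical_fov" (degrees; the focal length in pixels is half the picture's height over the tangent of half this angle, whatever the lens; pixels are square), "cx", "cy" (the principal point, pixels), "extrinsics" (4x4, takes a point from world to camera coordinates); the wrist camera has in their place "mount" (4x4, takes a point from camera to tool coordinates, whose origin is the TCP and whose axes are the flange's). Camera axes: x right, y down, z forward; pixel columns grow to the right and rows downward; lengths in mm; the calibration is good to about 2 mm. A picture is of the moment at which its call begins: read the wrist's pose just before it.
- env.sign_off(): hands the job in; it is judged then, once.
The state is a dict: "clock": time; "joint_positions": joint angles; "qd": joint speeds; "effort": joint torques, N m; "ee_pos": TCP position; "ee_rot": TCP orientation; "wrist_force": force on the tool from outside, world axes, zero at the start; "torque": the same for the moment, N m; "width": finger opening in mm; "grasp_force": force on a finger pad.
Only numpy, scipy, OpenCV 4.12 (cv2) and the standard library are available. Lean on these libraries where they do the work, as an engineer would, in place of code of your own. Each camera call takes 0.05 s, during which the arm holds its last target. There are 200 camera calls.

## Working session

There is one attempt and no reset: what is moved stays moved. The work goes in short steps, Python scripts to look and compute and a tool call to move; the robot and the scene stay as the last step left them, time stands still between calls to the robot, and variables do not carry over. Pictures are saved under pics/ and viewed, at most 10 in all, crops included, and the job is handed in when it is done.

Besides the shell and the picture viewer there is one more tool, called after "Call:" as name(argument=value, ...) on one line, values as JSON. move_arm: Moves the arm, as the interface text tells. Its arguments: {"type":"object","properties":{"steps":{"type":"array","items":{"type":"object","properties":{"gripper":{"type":"number"},"dx":{"type":"number"},"dy":{"type":"number"},"dz":{"type":"number"},"rx":{"type":"number"},"ry":{"type":"number"},"rz":{"type":"number"}}}}},"required":["steps"]}

```bash
mkdir -p pics; ls
cat > h.py <<'E'
import numpy as np, cv2
from rig import env
def K(s):
    h=s["img"].shape[0]; f=h/2/np.tan(np.radians(s["vertical_fov"]/2)); return f,s["cx"],s["cy"]
def cloud(s):
    f,cx,cy=K(s); z=s["range_z"].astype(float); v,u=np.mgrid[:z.shape[0],:z.shape[1]]
    P=np.stack([(u-cx)/f*z,(v-cy)/f*z,z,np.ones_like(z)],-1)
    W=P@np.linalg.inv(s["extrinsics"]).T; W=W[...,:3]; W[z==0]=np.nan; return W
E
python3 - <<'E'
from h import *
a=env.snapshot("top");b=env.snapshot("scene")
np.savez("s0.npz",top=a["img"],tc=cloud(a),sc=cloud(b),scene=b["img"])
cv2.imwrite("pics/top.png",a["img"][...,::-1]);cv2.imwrite("pics/scene.png",b["img"][...,::-1])
print(a["extrinsics"],K(a),env.get_obs())
E
```

```text
pics
[[ 2.71630428e-02 -9.99571952e-01 -1.08665089e-02 -1.80617827e+01]
 [-9.95779031e-01 -2.61033873e-02 -8.79928082e-02  6.04614005e+02]
 [ 8.76714904e-02  1.32107941e-02 -9.96061838e-01  1.42418347e+03]
 [ 0.00000000e+00  0.00000000e+00  0.00000000e+00  1.00000000e+00]] (np.float64(395.05358164755916), 318.17642382355626, 202.33830143409662) {'clock': 0.1, 'joint_positions': array([ 9.31143506e+01,  2.05870045e+01,  6.38860420e-01, -1.82008572e-02,
       -7.01348767e+01, -1.65055934e+01]), 'qd': array([ 0.05028403, -0.05810104,  0.08902139, -0.0331915 ,  0.07375225,
        0.02023125]), 'effort': array([-8.47602823e-04, -5.84162271e+01,  2.93751812e+01,  7.01550320e+00,
        1.01984519e-02, -4.22915753e-05]), 'ee_pos': array([156.26636786, 656.21542334, 225.71735926]), 'ee_rot': array([ 1.79915539e+02, -7.18339707e-03, -1.33974347e+01]), 'wrist_force': array([ 0.52886676,  0.60395319, -0.10484621]), 'torque': array([ 0.02675999, -0.0186147 , -0.00903443]), 'grasp_force': 0.0, 'width': 87.51342269472644}
```

View pics/top.png

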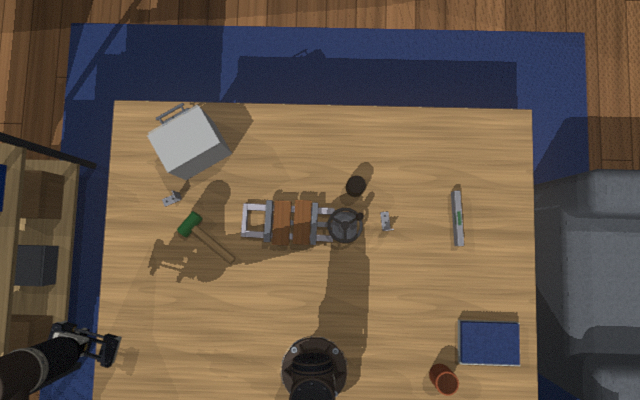

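View pics/scene.png

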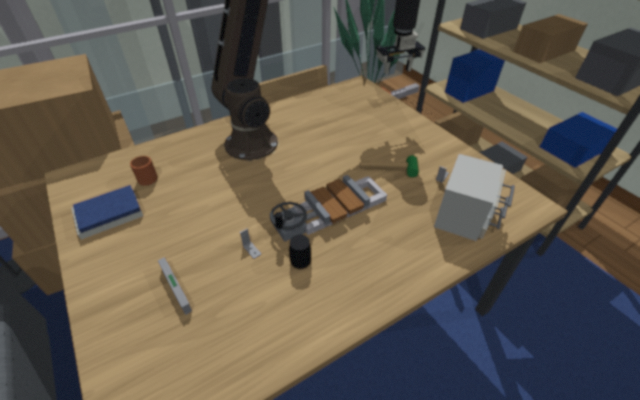

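The top view shows the wheel at about (344,224), the jar at (356,186), the bracket at (386,220), and the boards at (282,222) and (303,222). I'll crop around the wheel and measure from the depth.

Run:
```python
from h import *
d=np.load("s0.npz");W=d["tc"];S=d["sc"]
c=d["top"][170:270,230:410,::-1];cv2.imwrite("pics/c1.png",cv2.resize(c,None,fx=4.4,fy=4.4,interpolation=cv2.INTER_CUBIC))
for n,(u,v) in dict(wheel=(344,224),knob=(360,216),jar=(356,186),brk=(386,220),bn=(303,222),bf=(282,222),jaw=(247,220)).items(): print(n,W[v,u].round(1))
for nm,C in(("top",W),("scene",S)):
    m=(C[...,0]>300)&(C[...,0]<750)&(abs(C[...,1]+60)<120)
    h=m&(C[...,2]>105)&(C[...,2]<135); p=C[h]; print(nm,"knob",len(p),np.median(p,0).round(1),p.min(0).round(1),p.max(0).round(1))
    h=m&(C[...,2]>64)&(C[...,2]<76); p=C[h]; print("z70",len(p),p.min(0).round(1),p.max(0).round(1))
    h=m&(C[...,2]>85)&(C[...,2]<104); p=C[h]; print("z95",len(p),np.median(p,0).round(1),p.min(0).round(1),p.max(0).round(1))
```

```text
wheel [526.3 -95.9  73.2]
knob [ 553.5 -147.4  120.2]
jar [ 659.5 -133.7   97.5]
brk [ 547.9 -255.3    1.3]
bn [530.3  50.3  51.8]
bf [528.1 125.3  57.4]
jaw [533.6 259.8  12.4]
top knob 46 [ 553.5 -147.2  121.8] [ 543.  -160.5  110.8] [ 564.  -137.   127.8]
z70 655 [ 452.8 -168.7   64. ] [699.5  20.7  76. ]
z95 254 [ 666.5 -136.9   94.9] [ 541.2 -166.1   85.1] [ 696.2 -105.6  103.4]
scene knob 63 [ 563.8 -148.7  119.2] [ 544.1 -158.5  105.2] [ 571.7 -135.8  126. ]
z70 594 [ 457.6 -170.2   64. ] [706.2  22.2  75.4]
z95 315 [ 671.3 -139.1   93.2] [ 551.  -166.4   85.1] [ 701.1 -105.1  103. ]
```

View pics/c1.png

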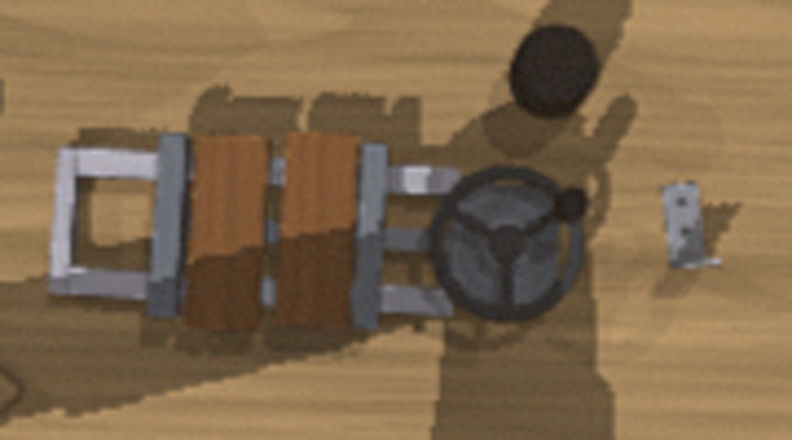

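```bash
cat >> h.py <<'E'
def ray(s,u,v,h):
    f,cx,cy=K(s); T=np.linalg.inv(s["extrinsics"]); d=T[:3,:3]@[(u-cx)/f,(v-cy)/f,1]; o=T[:3,3]; return o+d*(h-o[2])/d[2]
def delta(target,yaw):
    from scipy.spatial.transform import Rotation as R
    o=env.get_obs(); r=R.from_euler("xyz",o["ee_rot"],degrees=True); g=R.from_euler("xyz",[180,0,yaw],degrees=True)
    return r.inv().apply(np.array(target)-o["ee_pos"]).round(1),(r.inv()*g).as_rotvec(degrees=True).round(1)
def fitc(p):
    x=np.linalg.lstsq(np.c_[2*p[:,:2],np.ones(len(p))],(p[:,:2]**2).sum(1),rcond=None)[0]; return x[:2],np.sqrt(x[2]+x[:2]@x[:2])
E
python3 - <<'E'
from h import *
a=env.snapshot("top")
print("axis",ray(a,345,225.2,71),"knob",ray(a,359.5,216.4,123))
d=np.load("s0.npz")
for n in("tc","sc"):
    C=d[n];p=C[(C[...,2]>62)&(C[...,2]<78)&(np.hypot(C[...,0]-526,C[...,1]+98)<75)&(np.hypot(C[...,0]-526,C[...,1]+98)>45)]
    print(fitc(p),len(p))
print(delta([550,-140,260],-60))
E
```

```text
axis [522.27274968 -99.60726416  71.        ] knob [ 551.93221953 -145.48667343  123.        ]
(array([523.41124711, -99.31249171]), np.float64(57.079913266942626)) 312
(array([528.97141676, -99.84228427]), np.float64(57.58535724614424)) 296
(array([567.5, 683.4, -33.3]), array([ 0.1, -0. , 46.6]))
```

Call:
move_arm(steps=[{"dx": 57,"dy": 68,"dz": -10,"rz": 5},{"dx": 114,"dy": 137,"dz": -20,"rz": 10},{"dx": 170,"dy": 205,"dz": -33,"rz": 15},{"dx": 227,"dy": 273,"dz": -33,"rz": 20},{"dx": 284,"dy": 342,"dz": -33,"rz": 25},{"dx": 341,"dy": 410,"dz": -33,"rz": 30},{"dx": 398,"dy": 478,"dz": -33,"rz": 35},{"dx": 454,"dy": 547,"dz": -33,"rz": 40},{"dx": 510,"dy": 615,"dz": -33,"rz": 45},{"dx": 567,"dy": 683,"dz": -33,"rz": 46.6}])

```text
validation failed for argument at $.st...
```

Run:
```python
from h import *
o=env.get_obs();print(o["ee_pos"],o["ee_rot"],o["joint_positions"],o["clock"],o["wrist_force"]);print(delta([550,-140,260],-60))
```

```text
[156.31575747 656.29733868 225.85363584] [ 1.79931563e+02 -5.80867877e-03 -1.33997452e+01] [ 9.31114801e+01  2.05812083e+01  6.46763014e-01 -1.47593317e-02
 -7.01328213e+01 -1.65062048e+01] 0.15 [ 0.30251835  0.40372326 -0.04385978]
(array([567.5, 683.4, -33.3]), array([ 0.1, -0. , 46.6]))
```

Call:
move_arm(steps=[{"gripper": 0,"dx": 57,"dy": 68,"dz": -10,"rx": 0,"ry": 0,"rz": 5},{"gripper": 0,"dx": 114,"dy": 137,"dz": -20,"rx": 0,"ry": 0,"rz": 10},{"gripper": 0,"dx": 170,"dy": 205,"dz": -33,"rx": 0,"ry": 0,"rz": 15},{"gripper": 0,"dx": 227,"dy": 273,"dz": -33,"rx": 0,"ry": 0,"rz": 20},{"gripper": 0,"dx": 284,"dy": 342,"dz": -33,"rx": 0,"ry": 0,"rz": 25},{"gripper": 0,"dx": 341,"dy": 410,"dz": -33,"rx": 0,"ry": 0,"rz": 30},{"gripper": 0,"dx": 398,"dy": 478,"dz": -33,"rx": 0,"ry": 0,"rz": 35},{"gripper": 0,"dx": 454,"dy": 547,"dz": -33,"rx": 0,"ry": 0,"rz": 40},{"gripper": 0,"dx": 510,"dy": 615,"dz": -33,"rx": 0,"ry": 0,"rz": 45},{"gripper": 0,"dx": 567,"dy": 683,"dz": -33,"rx": 0,"ry": 0,"rz": 46.6}])

```text
clock: 1.4
ee_pos: [433.1, 95.8, 258.7]
ee_rot: [-179.9, 0.0, -60.1]
wrist_force: [1.0, 0.5, 0.3]
width: 87.6
grasp_force: 0.0
```

Run:
```python
from h import *
o=env.get_obs();print(o["ee_pos"],o["ee_rot"],o["joint_positions"],o["clock"],o["wrist_force"]);print(delta([550,-140,260],-60))
```

```text
[433.13677039  95.81189629 258.66624406] [-1.79940903e+02  1.07416869e-02 -6.00688845e+01] [ 3.80888245e+01 -3.28756514e+00 -2.38323318e+01 -2.40084947e-03
 -6.93952104e+01 -8.15687083e+00] 1.4 [0.99186311 0.49727437 0.31609306]
(array([262.7,  16.4,  -1.4]), array([-0.1,  0. , -0.1]))
```

Call:
move_arm(steps=[{"gripper": 0,"dx": 60,"dy": 4,"dz": 0,"rx": 0,"ry": 0,"rz": 0},{"gripper": 0,"dx": 120,"dy": 8,"dz": 0,"rx": 0,"ry": 0,"rz": 0},{"gripper": 0,"dx": 180,"dy": 12,"dz": 0,"rx": 0,"ry": 0,"rz": 0},{"gripper": 0,"dx": 225,"dy": 14,"dz": 0,"rx": 0,"ry": 0,"rz": 0},{"gripper": 0,"dx": 263,"dy": 16,"dz": 0,"rx": 0,"ry": 0,"rz": 0},{"gripper": 0,"dx": 263,"dy": 16,"dz": 0,"rx": 0,"ry": 0,"rz": 0},{"gripper": 0,"dx": 263,"dy": 16,"dz": 0,"rx": 0,"ry": 0,"rz": 0},{"gripper": 0,"dx": 263,"dy": 16,"dz": 0,"rx": 0,"ry": 0,"rz": 0},{"gripper": 0,"dx": 263,"dy": 16,"dz": 0,"rx": 0,"ry": 0,"rz": 0},{"gripper": 0,"dx": 263,"dy": 16,"dz": 0,"rx": 0,"ry": 0,"rz": 0}])

```text
clock: 2.65
ee_pos: [550.4, -137.5, 258.7]
ee_rot: [-180.0, -0.0, -59.9]
wrist_force: [-0.2, 0.1, -0.1]
width: 87.5
grasp_force: 0.0
```

```bash
cat >> h.py <<'E'
def wrist():
    from scipy.spatial.transform import Rotation as R
    o=env.get_obs(); s=env.snapshot("wrist"); T=np.eye(4); T[:3,:3]=R.from_euler("xyz",o["ee_rot"],degrees=True).as_matrix(); T[:3,3]=o["ee_pos"]
    s["extrinsics"]=np.linalg.inv(T@s["mount"]); return s
E
python3 - <<'E'
from h import *
o=env.get_obs();print(o["ee_pos"],o["ee_rot"],o["wrist_force"],o["joint_positions"])
s=wrist(); print(s["mount"].round(2)); C=cloud(s); cv2.imwrite("pics/w1.png",s["img"][...,::-1])
r=np.hypot(C[...,0]-525,C[...,1]+99.5)
p=C[(C[...,2]>62)&(C[...,2]<78)&(r<75)&(r>45)];print(fitc(p),len(p))
p=C[(C[...,2]>112)&(C[...,2]<130)&(r<90)];print(len(p),np.median(p,0) if len(p) else 0,p.min(0),p.max(0))
E
```

```text
[ 550.38594795 -137.46797955  258.65138566] [-1.79972365e+02 -1.22013150e-02 -5.99400846e+01] [-0.22780196  0.08528726 -0.08136406] [ 5.73710476e+00  9.28456342e+00 -1.03561115e+01 -2.80210392e-04
 -7.03291176e+01  2.43229078e+01]
[[  -0.     -0.97   -0.26   69.38]
 [   1.     -0.      0.     -1.31]
 [  -0.     -0.26    0.97 -159.09]
 [   0.      0.      0.      1.  ]]
(array([526.40455653, -97.4944933 ]), np.float64(56.33141634605173)) 1967
471 [ 556.44097246 -145.31355978  123.68185111] [ 543.65409694 -157.00011899  112.02827265] [ 568.57870054 -131.47129103  125.89699149]
```

View pics/w1.png

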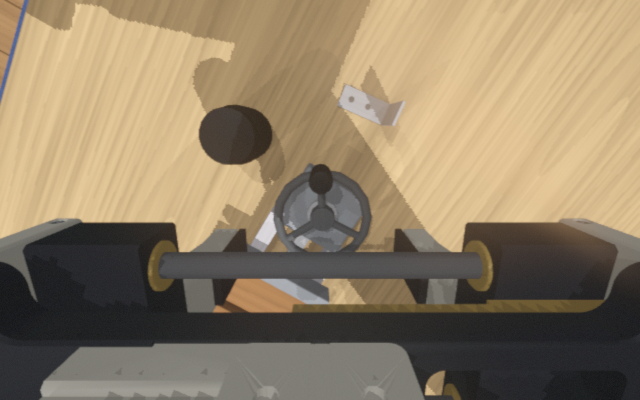

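Call:
move_arm(steps=[{"gripper": 110,"dx": 10,"dy": 0,"dz": 20,"rx": 0,"ry": 0,"rz": -1.5},{"gripper": 110,"dx": 10,"dy": 0,"dz": 50,"rx": 0,"ry": 0,"rz": -1.5},{"gripper": 110,"dx": 10,"dy": 0,"dz": 80,"rx": 0,"ry": 0,"rz": -1.5},{"gripper": 110,"dx": 10,"dy": 0,"dz": 105,"rx": 0,"ry": 0,"rz": -1.5},{"gripper": 110,"dx": 10,"dy": 0,"dz": 125,"rx": 0,"ry": 0,"rz": -1.5},{"gripper": 110,"dx": 10,"dy": 0,"dz": 140,"rx": 0,"ry": 0,"rz": -1.5},{"gripper": 110,"dx": 10,"dy": 0,"dz": 152,"rx": 0,"ry": 0,"rz": -1.5},{"gripper": 110,"dx": 10,"dy": 0,"dz": 162,"rx": 0,"ry": 0,"rz": -1.5},{"gripper": 110,"dx": 10,"dy": 0,"dz": 172,"rx": 0,"ry": 0,"rz": -1.5},{"gripper": 110,"dx": 10,"dy": 0,"dz": 172,"rx": 0,"ry": 0,"rz": -1.5}])

```text
clock: 3.95
ee_pos: [555.0, -146.7, 85.7]
ee_rot: [179.9, 0.0, -58.5]
wrist_force: [-0.3, 0.4, 0.6]
width: 49.7
grasp_force: 0.0
```

```bash
cat >> h.py <<'E'
AX=np.array([525.5,-98.5])
def st(lag=0):
    o=env.get_obs(); p=o["ee_pos"][:2]-AX; y=np.radians(o["ee_rot"][2]); F=o["wrist_force"]
    tx=np.array([np.cos(y),np.sin(y)]); ty=np.array([np.sin(y),-np.cos(y)])
    print("t",o["clock"],"pos",o["ee_pos"].round(1),"yaw",o["ee_rot"][2].round(1),"rad",(p@tx).round(1),"lead",(p@ty).round(1),"Frad",(F[:2]@tx).round(2),"Ftan",(F[:2]@ty).round(2),"Fz",F[2].round(2),"w",o["width"].round(1),"j",o["joint_positions"].round(0),"Mz",o["torque"][2].round(2))
def arc(y0,y1,n,lead0,lead1,rad=57,z=None,c=None,yaw_off=0):
    "rows (dx,dy,rz) from commanded pose c=(x,y,yaw) along arc"
    a=np.radians(c[2]); ex=np.array([np.cos(a),np.sin(a)]); ey=np.array([np.sin(a),-np.cos(a)])
    for k in range(1,n+1):
        f=np.radians(y0+(y1-y0)*k/n); L=lead0+(lead1-lead0)*k/n
        q=AX+rad*np.array([np.cos(f),np.sin(f)])+L*np.array([np.sin(f),-np.cos(f)])-np.array(c[:2])
        print("dx",round(q@ex,1),"dy",round(q@ey,1),"rz",round(c[2]-np.degrees(f),1))
E
python3 - <<'E'
from h import *
st()
s=wrist(); C=cloud(s); cv2.imwrite("pics/w2.png",s["img"][...,::-1])
o=env.get_obs(); c=(*o["ee_pos"][:2],o["ee_rot"][2])
arc(-58.4,-98.4,8,4,15,c=c)
E
```

```text
Traceback (most recent call last):
  File "h.py", line 25, in st
    print("t",o["clock"],"pos",o["ee_pos"].round(1),"yaw",o["ee_rot"][2].round(1),"rad",(p@tx).round(1),"lead",(p@ty).round(1),"Frad",(F[:2]@tx).round(2),"Ftan",(F[:2]@ty).round(2),"Fz",F[2].round(2),"w",o["width"].round(1),"j",o["joint_positions"].round(0),"Mz",o["torque"][2].round(2))
                                                                                                                                                                                                            ^^^^^^^^^^^^^^^^
AttributeError: 'float' object has no attribute 'round'
```

```bash
sed -i 's/o\["width"\].round(1)/round(o["width"],1)/' h.py
python3 - <<'E'
from h import *
st()
o=env.get_obs(); c=(*o["ee_pos"][:2],o["ee_rot"][2])
arc(-58.4,-98.4,10,1,13,c=c)
E
```

```text
t 3.95 pos [ 555.  -146.7   85.7] yaw -58.5 rad 56.5 lead 0.0 Frad -0.51 Ftan 0.08 Fz 0.58 w 49.7 j [  5.  19. -22.  -0. -49.  27.] Mz 0.01
dx 0.2 dy 6.0 rz 3.9
dx -0.5 dy 11.2 rz 7.9
dx -1.7 dy 16.2 rz 11.9
dx -3.3 dy 21.2 rz 15.9
dx -5.3 dy 25.9 rz 19.9
dx -7.7 dy 30.6 rz 23.9
dx -10.5 dy 34.9 rz 27.9
dx -13.7 dy 39.1 rz 31.9
dx -17.3 dy 42.9 rz 35.9
dx -21.1 dy 46.5 rz 39.9
```

Call:
move_arm(steps=[{"gripper": 110,"dx": 0,"dy": 6,"dz": 0,"rx": 0,"ry": 0,"rz": 4},{"gripper": 110,"dx": -0.5,"dy": 11,"dz": 0,"rx": 0,"ry": 0,"rz": 8},{"gripper": 110,"dx": -1.5,"dy": 16,"dz": 0,"rx": 0,"ry": 0,"rz": 12},{"gripper": 110,"dx": -3.3,"dy": 21,"dz": 0,"rx": 0,"ry": 0,"rz": 16},{"gripper": 110,"dx": -5.3,"dy": 26,"dz": 0,"rx": 0,"ry": 0,"rz": 20},{"gripper": 110,"dx": -7.7,"dy": 30.5,"dz": 0,"rx": 0,"ry": 0,"rz": 24},{"gripper": 110,"dx": -10.5,"dy": 35,"dz": 0,"rx": 0,"ry": 0,"rz": 28},{"gripper": 110,"dx": -13.7,"dy": 39,"dz": 0,"rx": 0,"ry": 0,"rz": 32},{"gripper": 110,"dx": -17.3,"dy": 43,"dz": 0,"rx": 0,"ry": 0,"rz": 36},{"gripper": 110,"dx": -21,"dy": 46.5,"dz": 0,"rx": 0,"ry": 0,"rz": 40}])

```text
clock: 5.2
ee_pos: [509.8, -154.1, 88.5]
ee_rot: [-179.5, -0.0, -98.6]
wrist_force: [11.2, -9.7, -2.8]
width: 50.1
grasp_force: 6.3
```

Run:
```python
from h import *
st()
o=env.get_obs(); c=(*o["ee_pos"][:2],o["ee_rot"][2])
arc(-98.4,-138.4,10,13,13,c=c)
```

```text
t 5.2 pos [ 509.8 -154.1   88.5] yaw -98.6 rad 57.3 lead 7.3 Frad 7.92 Ftan -12.52 Fz -2.76 w 50.1 j [  4.  15. -28.   0. -47. -13.] Mz -0.2
dx -1.3 dy 9.5 rz 3.8
dx -2.6 dy 13.4 rz 7.8
dx -4.2 dy 17.1 rz 11.8
dx -6.0 dy 20.8 rz 15.8
dx -8.1 dy 24.3 rz 19.8
dx -10.4 dy 27.6 rz 23.8
dx -13.0 dy 30.8 rz 27.8
dx -15.8 dy 33.8 rz 31.8
dx -18.7 dy 36.6 rz 35.8
dx -21.9 dy 39.2 rz 39.8
```

```bash
cat >> h.py <<'E'
def cpose(f,lead,rad=57):
    a=np.radians(f); q=AX+rad*np.array([np.cos(a),np.sin(a)])+lead*np.array([np.sin(a),-np.cos(a)]); return (*q,f)
E
python3 - <<'E'
from h import *
c=cpose(-98.4,13)
arc(-98.4,-138.4,10,13,18,c=c)
E
```

```text
dx -1.1 dy 4.4 rz 4.0
dx -2.5 dy 8.8 rz 8.0
dx -4.3 dy 13.0 rz 12.0
dx -6.3 dy 17.1 rz 16.0
dx -8.7 dy 21.1 rz 20.0
dx -11.4 dy 24.8 rz 24.0
dx -14.4 dy 28.3 rz 28.0
dx -17.7 dy 31.6 rz 32.0
dx -21.2 dy 34.7 rz 36.0
dx -24.9 dy 37.4 rz 40.0
```

Call:
move_arm(steps=[{"gripper": 110,"dx": -1.1,"dy": 4.4,"dz": 0,"rx": 0,"ry": 0,"rz": 4},{"gripper": 110,"dx": -2.5,"dy": 8.8,"dz": 0,"rx": 0,"ry": 0,"rz": 8},{"gripper": 110,"dx": -4.3,"dy": 13,"dz": 0,"rx": 0,"ry": 0,"rz": 12},{"gripper": 110,"dx": -6.3,"dy": 17,"dz": 0,"rx": 0,"ry": 0,"rz": 16},{"gripper": 110,"dx": -8.7,"dy": 21,"dz": 0,"rx": 0,"ry": 0,"rz": 20},{"gripper": 110,"dx": -11.4,"dy": 24.8,"dz": 0,"rx": 0,"ry": 0,"rz": 24},{"gripper": 110,"dx": -14.4,"dy": 28.3,"dz": 0,"rx": 0,"ry": 0,"rz": 28},{"gripper": 110,"dx": -17.7,"dy": 31.6,"dz": 0,"rx": 0,"ry": 0,"rz": 32},{"gripper": 110,"dx": -21.2,"dy": 34.7,"dz": 0,"rx": 0,"ry": 0,"rz": 36},{"gripper": 110,"dx": -25,"dy": 37.4,"dz": 0,"rx": 0,"ry": 0,"rz": 40}])

```text
clock: 6.45
ee_pos: [473.2, -124.6, 88.2]
ee_rot: [-179.8, 0.0, -138.6]
wrist_force: [2.3, -13.3, 3.8]
width: 49.6
grasp_force: 5.7
```

Run:
```python
from h import *
st()
c=cpose(-138.4,18)
arc(-138.4,-178.4,10,18,18,c=c)
```

```text
t 6.45 pos [ 473.2 -124.6   88.2] yaw -138.6 rad 56.5 lead 15.0 Frad 7.02 Ftan -11.51 Fz 3.8 w 49.6 j [  8.  11. -33.   0. -46. -57.] Mz -0.18
dx -1.4 dy 3.9 rz 4.0
dx -3.1 dy 7.8 rz 8.0
dx -5.0 dy 11.5 rz 12.0
dx -7.2 dy 15.0 rz 16.0
dx -9.6 dy 18.4 rz 20.0
dx -12.2 dy 21.6 rz 24.0
dx -15.1 dy 24.7 rz 28.0
dx -18.2 dy 27.5 rz 32.0
dx -21.5 dy 30.1 rz 36.0
dx -24.9 dy 32.4 rz 40.0
```

Run:
```python
from h import *
c=cpose(-138.4,18)
arc(-138.4,-158.4,5,18,16,c=c)
arc(-158.4,-178.4,5,16,16,c=c)
```

```text
dx -1.4 dy 3.5 rz 4.0
dx -2.9 dy 7.0 rz 8.0
dx -4.7 dy 10.3 rz 12.0
dx -6.7 dy 13.5 rz 16.0
dx -8.9 dy 16.5 rz 20.0
dx -11.4 dy 19.8 rz 24.0
dx -14.2 dy 22.9 rz 28.0
dx -17.1 dy 25.8 rz 32.0
dx -20.3 dy 28.4 rz 36.0
dx -23.6 dy 30.9 rz 40.0
```

Call:
move_arm(steps=[{"gripper": 110,"dx": -1.4,"dy": 3.5,"dz": 0,"rx": 0,"ry": 0,"rz": 4},{"gripper": 110,"dx": -2.9,"dy": 7,"dz": 0,"rx": 0,"ry": 0,"rz": 8},{"gripper": 110,"dx": -4.7,"dy": 10.3,"dz": 0,"rx": 0,"ry": 0,"rz": 12},{"gripper": 110,"dx": -6.7,"dy": 13.5,"dz": 0,"rx": 0,"ry": 0,"rz": 16},{"gripper": 110,"dx": -8.9,"dy": 16.5,"dz": 0,"rx": 0,"ry": 0,"rz": 20},{"gripper": 110,"dx": -11.4,"dy": 19.8,"dz": 0,"rx": 0,"ry": 0,"rz": 24},{"gripper": 110,"dx": -14.2,"dy": 22.9,"dz": 0,"rx": 0,"ry": 0,"rz": 28},{"gripper": 110,"dx": -17.1,"dy": 25.8,"dz": 0,"rx": 0,"ry": 0,"rz": 32},{"gripper": 110,"dx": -20.3,"dy": 28.4,"dz": 0,"rx": 0,"ry": 0,"rz": 36},{"gripper": 110,"dx": -23.6,"dy": 31,"dz": 0,"rx": 0,"ry": 0,"rz": 40}])

```text
clock: 7.7
ee_pos: [467.9, -85.7, 87.4]
ee_rot: [-179.9, -0.1, -178.6]
wrist_force: [-3.7, -10.8, 7.4]
width: 50.1
grasp_force: 5.3
```

Run:
```python
from h import *
st()
c=cpose(-178.4,16)
arc(-178.4,-218.4,10,16,16,c=c)
```

```text
t 7.7 pos [467.9 -85.7  87.4] yaw -178.6 rad 57.3 lead 14.2 Frad 3.98 Ftan -10.75 Fz 7.37 w 50.1 j [  14.   10.  -35.    0.  -45. -102.] Mz -0.06
dx -1.3 dy 3.9 rz 4.0
dx -2.8 dy 7.8 rz 8.0
dx -4.6 dy 11.5 rz 12.0
dx -6.6 dy 15.1 rz 16.0
dx -8.9 dy 18.5 rz 20.0
dx -11.4 dy 21.8 rz 24.0
dx -14.2 dy 24.9 rz 28.0
dx -17.1 dy 27.8 rz 32.0
dx -20.3 dy 30.4 rz 36.0
dx -23.6 dy 32.9 rz 40.0
```

Call:
move_arm(steps=[{"gripper": 110,"dx": -1.3,"dy": 3.9,"dz": 0,"rx": 0,"ry": 0,"rz": 4},{"gripper": 110,"dx": -2.8,"dy": 7.8,"dz": 0,"rx": 0,"ry": 0,"rz": 8},{"gripper": 110,"dx": -4.6,"dy": 11.5,"dz": 0,"rx": 0,"ry": 0,"rz": 12},{"gripper": 110,"dx": -6.6,"dy": 15,"dz": 0,"rx": 0,"ry": 0,"rz": 16},{"gripper": 110,"dx": -8.9,"dy": 18.5,"dz": 0,"rx": 0,"ry": 0,"rz": 20},{"gripper": 110,"dx": -11.4,"dy": 21.8,"dz": 0,"rx": 0,"ry": 0,"rz": 24},{"gripper": 110,"dx": -14.2,"dy": 24.9,"dz": 0,"rx": 0,"ry": 0,"rz": 28},{"gripper": 110,"dx": -17.1,"dy": 27.8,"dz": 0,"rx": 0,"ry": 0,"rz": 32},{"gripper": 110,"dx": -20.3,"dy": 30.4,"dz": 0,"rx": 0,"ry": 0,"rz": 36},{"gripper": 110,"dx": -23.6,"dy": 33,"dz": 0,"rx": 0,"ry": 0,"rz": 40}])

```text
clock: 8.95
ee_pos: [488.4, -52.1, 86.4]
ee_rot: [-179.7, -0.2, 141.3]
wrist_force: [-7.8, -5.1, 7.2]
width: 49.7
grasp_force: 5.1
```

Run:
```python
from h import *
st()
c=cpose(-218.4,16)
arc(-218.4,-234.4,4,16,16,c=c)
```

```text
t 8.95 pos [488.4 -52.1  86.4] yaw 141.3 rad 58.0 lead 13.1 Frad 2.93 Ftan -8.82 Fz 7.18 w 49.7 j [  17.   12.  -33.    0.  -46. -146.] Mz -0.04
dx -1.3 dy 3.9 rz 4.0
dx -2.8 dy 7.8 rz 8.0
dx -4.6 dy 11.5 rz 12.0
dx -6.6 dy 15.1 rz 16.0
```

Run:
```python
from h import *
c=cpose(-218.4,16)
arc(-230.4,-234.4,1,16,0,rad=57.5,c=c)
```

```text
dx -1.7 dy -0.2 rz 16.0
```

Call:
move_arm(steps=[{"gripper": 110,"dx": -1.3,"dy": 3.9,"dz": 0,"rx": 0,"ry": 0,"rz": 4},{"gripper": 110,"dx": -2.8,"dy": 7.8,"dz": 0,"rx": 0,"ry": 0,"rz": 8},{"gripper": 110,"dx": -4.6,"dy": 11.5,"dz": 0,"rx": 0,"ry": 0,"rz": 12},{"gripper": 110,"dx": -6.6,"dy": 15,"dz": 0,"rx": 0,"ry": 0,"rz": 16},{"gripper": 110,"dx": -4,"dy": 7,"dz": 0,"rx": 0,"ry": 0,"rz": 16},{"gripper": 110,"dx": -1.7,"dy": 0,"dz": 0,"rx": 0,"ry": 0,"rz": 16},{"gripper": 110,"dx": -1.7,"dy": 0,"dz": 0,"rx": 0,"ry": 0,"rz": 16},{"gripper": 110,"dx": -1.7,"dy": 0,"dz": -20,"rx": 0,"ry": 0,"rz": 16},{"gripper": 110,"dx": -1.7,"dy": 0,"dz": -45,"rx": 0,"ry": 0,"rz": 16},{"gripper": 110,"dx": -1.7,"dy": 0,"dz": -58,"rx": 0,"ry": 0,"rz": 16}])

```text
clock: 10.2
ee_pos: [493.6, -51.2, 145.7]
ee_rot: [179.9, 0.1, 125.5]
wrist_force: [-0.2, 0.5, -0.1]
width: 49.8
grasp_force: 0.0
```

Call:
move_arm(steps=[{"gripper": 110,"dx": 0,"dy": 0,"dz": 0,"rx": 0,"ry": 0,"rz": -10},{"gripper": 110,"dx": 0,"dy": 0,"dz": 0,"rx": 0,"ry": 0,"rz": -20},{"gripper": 110,"dx": 0,"dy": 0,"dz": 0,"rx": 0,"ry": 0,"rz": -30},{"gripper": 110,"dx": 0,"dy": 0,"dz": 0,"rx": 0,"ry": 0,"rz": -40},{"gripper": 110,"dx": 0,"dy": 0,"dz": 0,"rx": 0,"ry": 0,"rz": -50},{"gripper": 110,"dx": 0,"dy": 0,"dz": 0,"rx": 0,"ry": 0,"rz": -60},{"gripper": 110,"dx": 0,"dy": 0,"dz": 0,"rx": 0,"ry": 0,"rz": -70},{"gripper": 110,"dx": 0,"dy": 0,"dz": 0,"rx": 0,"ry": 0,"rz": -80},{"gripper": 110,"dx": 0,"dy": 0,"dz": 0,"rx": 0,"ry": 0,"rz": -90},{"gripper": 110,"dx": 0,"dy": 0,"dz": 0,"rx": 0,"ry": 0,"rz": -100}])

```text
clock: 11.45
ee_pos: [492.7, -51.3, 144.1]
ee_rot: [180.0, -0.0, -134.1]
wrist_force: [-0.5, -0.0, -0.3]
width: 49.4
grasp_force: 0.0
```

Call:
move_arm(steps=[{"gripper": 110,"dx": 0,"dy": 0,"dz": 0,"rx": 0,"ry": 0,"rz": -10},{"gripper": 110,"dx": 0,"dy": 0,"dz": 0,"rx": 0,"ry": 0,"rz": -20},{"gripper": 110,"dx": 0,"dy": 0,"dz": 0,"rx": 0,"ry": 0,"rz": -30},{"gripper": 110,"dx": 0,"dy": 0,"dz": 0,"rx": 0,"ry": 0,"rz": -40},{"gripper": 110,"dx": 0,"dy": 0,"dz": 0,"rx": 0,"ry": 0,"rz": -50},{"gripper": 110,"dx": 0,"dy": 0,"dz": 0,"rx": 0,"ry": 0,"rz": -60},{"gripper": 110,"dx": 0,"dy": 0,"dz": 0,"rx": 0,"ry": 0,"rz": -70},{"gripper": 110,"dx": 0,"dy": 0,"dz": 0,"rx": 0,"ry": 0,"rz": -80},{"gripper": 110,"dx": 0,"dy": 0,"dz": 0,"rx": 0,"ry": 0,"rz": -80},{"gripper": 110,"dx": 0,"dy": 0,"dz": 0,"rx": 0,"ry": 0,"rz": -80}])

```text
clock: 12.7
ee_pos: [492.7, -51.4, 144.2]
ee_rot: [180.0, 0.0, -54.7]
wrist_force: [-0.2, -0.8, 0.1]
width: 49.3
grasp_force: 0.0
```

Run:
```python
from h import *
st()
s=wrist(); cv2.imwrite("pics/w3.png",s["img"][...,::-1]); t=env.snapshot("top")
C=cloud(s); p=C[(C[...,2]>114)&(C[...,2]<130)&(np.hypot(*(C[...,:2]-AX).transpose(2,0,1))<85)]
print(len(p), p.mean(0) if len(p) else "")
cv2.imwrite("pics/t3.png",cv2.resize(t["img"][170:270,230:410,::-1],None,fx=4.4,fy=4.4,interpolation=cv2.INTER_CUBIC))
```

```text
t 12.7 pos [492.7 -51.4 144.2] yaw -54.7 rad -57.4 lead -0.4 Frad 0.55 Ftan 0.59 Fz 0.05 w 49.3 j [ 17.   8. -28.  -0. -54.  18.] Mz -0.03
1137 [493.27765781 -48.90513477 123.09764229]
```

View pics/w3.png

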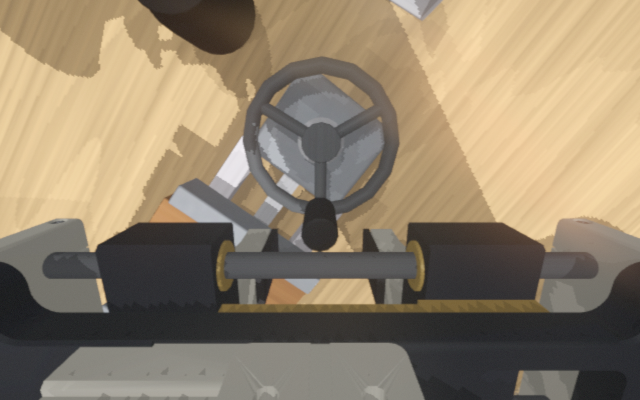

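View pics/t3.png

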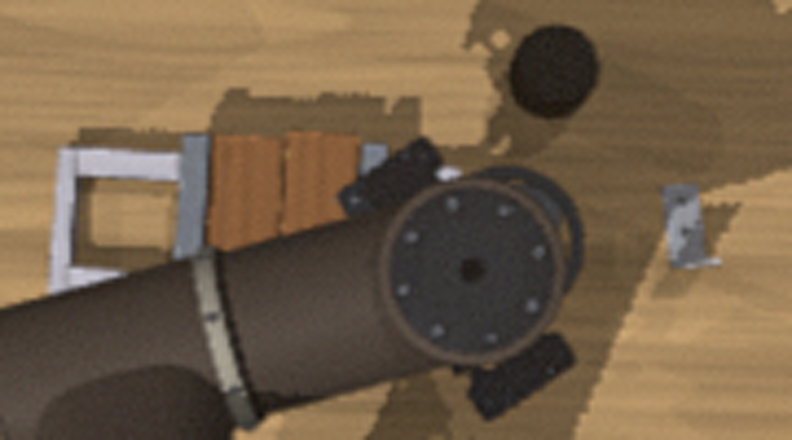

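Run:
```python
from h import *
c=cpose(-54.4,0,-57.5)
arc(-54.4,-58.4,5,0,-15,rad=-57.5,c=c)
print()
c=cpose(-58.4,-15,-57.5)
arc(-58.4,-98.4,10,-15,-16,rad=-57.5,c=c)
```

```text
dx 0.0 dy -3.8 rz 0.8
dx 0.2 dy -7.6 rz 1.6
dx 0.4 dy -11.4 rz 2.4
dx 0.8 dy -15.2 rz 3.2
dx 1.2 dy -19.0 rz 4.0

dx 1.2 dy -4.1 rz 4.0
dx 2.7 dy -8.1 rz 8.0
dx 4.4 dy -11.9 rz 12.0
dx 6.5 dy -15.7 rz 16.0
dx 8.8 dy -19.2 rz 20.0
dx 11.3 dy -22.6 rz 24.0
dx 14.1 dy -25.9 rz 28.0
dx 17.1 dy -28.9 rz 32.0
dx 20.3 dy -31.7 rz 36.0
dx 23.7 dy -34.2 rz 40.0
```

Call:
move_arm(steps=[{"gripper": 110,"dx": 0,"dy": 0,"dz": 20,"rx": 0,"ry": 0,"rz": 0},{"gripper": 110,"dx": 0,"dy": 0,"dz": 36,"rx": 0,"ry": 0,"rz": 0},{"gripper": 110,"dx": 0,"dy": 0,"dz": 48,"rx": 0,"ry": 0,"rz": 0},{"gripper": 110,"dx": 0,"dy": 0,"dz": 57,"rx": 0,"ry": 0,"rz": 0},{"gripper": 110,"dx": 0,"dy": 0,"dz": 57,"rx": 0,"ry": 0,"rz": 0},{"gripper": 110,"dx": 0,"dy": -3.8,"dz": 57,"rx": 0,"ry": 0,"rz": 0.8},{"gripper": 110,"dx": 0.2,"dy": -7.6,"dz": 57,"rx": 0,"ry": 0,"rz": 1.6},{"gripper": 110,"dx": 0.4,"dy": -11.4,"dz": 57,"rx": 0,"ry": 0,"rz": 2.4},{"gripper": 110,"dx": 0.8,"dy": -15.2,"dz": 57,"rx": 0,"ry": 0,"rz": 3.2},{"gripper": 110,"dx": 1.2,"dy": -19,"dz": 57,"rx": 0,"ry": 0,"rz": 4}])

```text
clock: 14.05
ee_pos: [505.8, -42.7, 86.9]
ee_rot: [179.6, 0.1, -58.6]
wrist_force: [-9.9, -3.8, 7.6]
width: 50.2
grasp_force: 5.1
```

```bash
python3 -c "
from h import *
st()"
```

```text
t 14.05 pos [505.8 -42.7  86.9] yaw -58.6 rad -57.9 lead -12.3 Frad -1.88 Ftan 10.42 Fz 7.58 w 50.2 j [ 17.  13. -30.   0. -47.  14.] Mz -0.02
```

Call:
move_arm(steps=[{"gripper": 110,"dx": 1.2,"dy": -4,"dz": 0,"rx": 0,"ry": 0,"rz": 4},{"gripper": 110,"dx": 2.7,"dy": -8,"dz": 0,"rx": 0,"ry": 0,"rz": 8},{"gripper": 110,"dx": 4.4,"dy": -12,"dz": 0,"rx": 0,"ry": 0,"rz": 12},{"gripper": 110,"dx": 6.5,"dy": -15.7,"dz": 0,"rx": 0,"ry": 0,"rz": 16},{"gripper": 110,"dx": 8.8,"dy": -19.2,"dz": 0,"rx": 0,"ry": 0,"rz": 20},{"gripper": 110,"dx": 11.3,"dy": -22.6,"dz": 0,"rx": 0,"ry": 0,"rz": 24},{"gripper": 110,"dx": 14.1,"dy": -25.9,"dz": 0,"rx": 0,"ry": 0,"rz": 28},{"gripper": 110,"dx": 17.1,"dy": -28.9,"dz": 0,"rx": 0,"ry": 0,"rz": 32},{"gripper": 110,"dx": 20.3,"dy": -31.7,"dz": 0,"rx": 0,"ry": 0,"rz": 36},{"gripper": 110,"dx": 23.7,"dy": -34.2,"dz": 0,"rx": 0,"ry": 0,"rz": 40}])

```text
clock: 15.3
ee_pos: [547.4, -43.8, 86.8]
ee_rot: [179.7, -0.1, -98.7]
wrist_force: [-9.6, 2.9, 6.8]
width: 50.1
grasp_force: 5.0
```

Run:
```python
from h import *
st()
c=cpose(-98.4,-16,-57.5)
arc(-98.4,-118.4,10,-16,-16,rad=-57.5,c=c)
```

```text
t 15.3 pos [547.4 -43.8  86.8] yaw -98.7 rad -57.4 lead -13.4 Frad -1.38 Ftan 9.95 Fz 6.84 w 50.1 j [ 16.  17. -25.  -0. -48. -24.] Mz -0.03
dx 0.6 dy -2.0 rz 2.0
dx 1.3 dy -4.0 rz 4.0
dx 2.0 dy -5.9 rz 6.0
dx 2.8 dy -7.8 rz 8.0
dx 3.7 dy -9.7 rz 10.0
dx 4.6 dy -11.6 rz 12.0
dx 5.6 dy -13.4 rz 14.0
dx 6.6 dy -15.2 rz 16.0
dx 7.8 dy -17.0 rz 18.0
dx 8.9 dy -18.7 rz 20.0
```

Call:
move_arm(steps=[{"gripper": 110,"dx": 0.6,"dy": -2,"dz": 0,"rx": 0,"ry": 0,"rz": 2},{"gripper": 110,"dx": 1.3,"dy": -4,"dz": 0,"rx": 0,"ry": 0,"rz": 4},{"gripper": 110,"dx": 2,"dy": -5.9,"dz": 0,"rx": 0,"ry": 0,"rz": 6},{"gripper": 110,"dx": 2.8,"dy": -7.8,"dz": 0,"rx": 0,"ry": 0,"rz": 8},{"gripper": 110,"dx": 3.7,"dy": -9.7,"dz": 0,"rx": 0,"ry": 0,"rz": 10},{"gripper": 110,"dx": 4.6,"dy": -11.6,"dz": 0,"rx": 0,"ry": 0,"rz": 12},{"gripper": 110,"dx": 5.6,"dy": -13.4,"dz": 0,"rx": 0,"ry": 0,"rz": 14},{"gripper": 110,"dx": 6.6,"dy": -15.2,"dz": 0,"rx": 0,"ry": 0,"rz": 16},{"gripper": 110,"dx": 7.8,"dy": -17,"dz": 0,"rx": 0,"ry": 0,"rz": 18},{"gripper": 110,"dx": 8.9,"dy": -18.7,"dz": 0,"rx": 0,"ry": 0,"rz": 20}])

```text
clock: 16.55
ee_pos: [564.6, -55.3, 86.8]
ee_rot: [179.7, -0.2, -118.6]
wrist_force: [-9.1, 2.6, 5.8]
width: 50.0
grasp_force: 5.0
```

```bash
python3 -c "
from h import *
st()"
```

```text
t 16.55 pos [564.6 -55.3  86.8] yaw -118.6 rad -56.6 lead -13.6 Frad 2.12 Ftan 9.24 Fz 5.81 w 50.0 j [ 14.  18. -23.  -0. -49. -43.] Mz 0.04
```

Call:
move_arm(steps=[{"gripper": 110,"dx": 0.6,"dy": -2,"dz": 0,"rx": 0,"ry": 0,"rz": 2},{"gripper": 110,"dx": 1.3,"dy": -4,"dz": 0,"rx": 0,"ry": 0,"rz": 4},{"gripper": 110,"dx": 2,"dy": -5.9,"dz": 0,"rx": 0,"ry": 0,"rz": 6},{"gripper": 110,"dx": 2.8,"dy": -7.8,"dz": 0,"rx": 0,"ry": 0,"rz": 8},{"gripper": 110,"dx": 3.7,"dy": -9.7,"dz": 0,"rx": 0,"ry": 0,"rz": 10},{"gripper": 110,"dx": 4.6,"dy": -11.6,"dz": 0,"rx": 0,"ry": 0,"rz": 12},{"gripper": 110,"dx": 5.6,"dy": -13.4,"dz": 0,"rx": 0,"ry": 0,"rz": 14},{"gripper": 110,"dx": 6.6,"dy": -15.2,"dz": 0,"rx": 0,"ry": 0,"rz": 16},{"gripper": 110,"dx": 7.8,"dy": -17,"dz": 0,"rx": 0,"ry": 0,"rz": 18},{"gripper": 110,"dx": 8.9,"dy": -18.7,"dz": 0,"rx": 0,"ry": 0,"rz": 20}])

```text
clock: 17.8
ee_pos: [576.4, -71.7, 86.7]
ee_rot: [179.7, -0.3, -138.6]
wrist_force: [-10.6, 5.3, 6.0]
width: 50.2
grasp_force: 5.4
```

```bash
python3 -c "
from h import *
st()"
```

```text
t 17.8 pos [576.4 -71.7  86.7] yaw -138.6 rad -55.9 lead -13.5 Frad 4.42 Ftan 10.96 Fz 6.0 w 50.2 j [ 12.  19. -21.  -0. -50. -61.] Mz 0.08
```

Call:
move_arm(steps=[{"gripper": 110,"dx": 0.3,"dy": -1,"dz": 0,"rx": 0,"ry": 0,"rz": 1},{"gripper": 110,"dx": 0.6,"dy": -2,"dz": 0,"rx": 0,"ry": 0,"rz": 2},{"gripper": 110,"dx": 1,"dy": -3,"dz": 0,"rx": 0,"ry": 0,"rz": 3},{"gripper": 110,"dx": 1.3,"dy": -4,"dz": 0,"rx": 0,"ry": 0,"rz": 4},{"gripper": 110,"dx": 1.7,"dy": -5,"dz": 0,"rx": 0,"ry": 0,"rz": 5},{"gripper": 110,"dx": 2,"dy": -5.9,"dz": 0,"rx": 0,"ry": 0,"rz": 6},{"gripper": 110,"dx": 2.4,"dy": -6.9,"dz": 0,"rx": 0,"ry": 0,"rz": 7},{"gripper": 110,"dx": 2.8,"dy": -7.8,"dz": 0,"rx": 0,"ry": 0,"rz": 8},{"gripper": 110,"dx": 3.3,"dy": -8.8,"dz": 0,"rx": 0,"ry": 0,"rz": 9},{"gripper": 110,"dx": 3.7,"dy": -9.7,"dz": 0,"rx": 0,"ry": 0,"rz": 10}])

```text
clock: 19.05
ee_pos: [579.9, -81.0, 86.5]
ee_rot: [179.8, -0.3, -148.6]
wrist_force: [-11.8, 6.6, 6.7]
width: 50.1
grasp_force: 5.7
```

```bash
python3 -c "
from h import *
st()"
```

```text
t 19.05 pos [579.9 -81.   86.5] yaw -148.6 rad -55.5 lead -13.4 Frad 6.62 Ftan 11.73 Fz 6.67 w 50.1 j [ 11.  20. -21.  -0. -50. -70.] Mz 0.18
```

Call:
move_arm(steps=[{"gripper": 110,"dx": 0.3,"dy": -1,"dz": 0,"rx": 0,"ry": 0,"rz": 1},{"gripper": 110,"dx": 0.6,"dy": -2,"dz": 0,"rx": 0,"ry": 0,"rz": 2},{"gripper": 110,"dx": 1,"dy": -3,"dz": 0,"rx": 0,"ry": 0,"rz": 3},{"gripper": 110,"dx": 1.3,"dy": -4,"dz": 0,"rx": 0,"ry": 0,"rz": 4},{"gripper": 110,"dx": 1.7,"dy": -5,"dz": 0,"rx": 0,"ry": 0,"rz": 5},{"gripper": 110,"dx": 2,"dy": -5.9,"dz": 0,"rx": 0,"ry": 0,"rz": 6},{"gripper": 110,"dx": 2.4,"dy": -6.9,"dz": 0,"rx": 0,"ry": 0,"rz": 7},{"gripper": 110,"dx": 2.8,"dy": -7.8,"dz": 0,"rx": 0,"ry": 0,"rz": 8},{"gripper": 110,"dx": 3.3,"dy": -8.8,"dz": 0,"rx": 0,"ry": 0,"rz": 9},{"gripper": 110,"dx": 3.7,"dy": -9.7,"dz": 0,"rx": 0,"ry": 0,"rz": 10}])

```text
clock: 20.3
ee_pos: [581.8, -90.8, 86.5]
ee_rot: [179.8, -0.3, -158.6]
wrist_force: [-11.3, 8.3, 5.5]
width: 50.0
grasp_force: 6.1
```

```bash
python3 -c "
from h import *
st()"
```

```text
t 20.3 pos [581.8 -90.8  86.5] yaw -158.6 rad -55.2 lead -13.4 Frad 7.45 Ftan 11.87 Fz 5.5 w 50.0 j [ 10.  20. -20.  -0. -50. -79.] Mz 0.16
```

Call:
move_arm(steps=[{"gripper": 110,"dx": 0.6,"dy": -0.5,"dz": 0,"rx": 0,"ry": 0,"rz": 0.5},{"gripper": 110,"dx": 1.2,"dy": -1,"dz": 0,"rx": 0,"ry": 0,"rz": 1},{"gripper": 110,"dx": 1.8,"dy": -1.5,"dz": 0,"rx": 0,"ry": 0,"rz": 1.5},{"gripper": 110,"dx": 2.4,"dy": -2,"dz": 0,"rx": 0,"ry": 0,"rz": 2},{"gripper": 110,"dx": 2.8,"dy": -2.5,"dz": 0,"rx": 0,"ry": 0,"rz": 2.5},{"gripper": 110,"dx": 3,"dy": -3,"dz": 0,"rx": 0,"ry": 0,"rz": 3},{"gripper": 110,"dx": 3.2,"dy": -3.5,"dz": 0,"rx": 0,"ry": 0,"rz": 3.5},{"gripper": 110,"dx": 3.4,"dy": -4,"dz": 0,"rx": 0,"ry": 0,"rz": 4},{"gripper": 110,"dx": 3.6,"dy": -4.5,"dz": 0,"rx": 0,"ry": 0,"rz": 4.5},{"gripper": 110,"dx": 3.8,"dy": -5,"dz": 0,"rx": 0,"ry": 0,"rz": 5}])

```text
clock: 21.55
ee_pos: [582.0, -95.8, 86.5]
ee_rot: [179.8, -0.1, -163.5]
wrist_force: [-6.0, 12.2, 2.2]
width: 50.1
grasp_force: 6.8
```

Run:
```python
from h import *
st()
t=env.snapshot("top")
cv2.imwrite("pics/t4.png",cv2.resize(t["img"][180:260,230:350,::-1],None,fx=6,fy=6,interpolation=cv2.INTER_CUBIC))
```

```text
t 21.55 pos [582.  -95.8  86.5] yaw -163.5 rad -55.0 lead -13.4 Frad 2.33 Ftan 13.37 Fz 2.23 w 50.1 j [ 10.  20. -20.  -0. -50. -83.] Mz 0.07
```

View pics/t4.png

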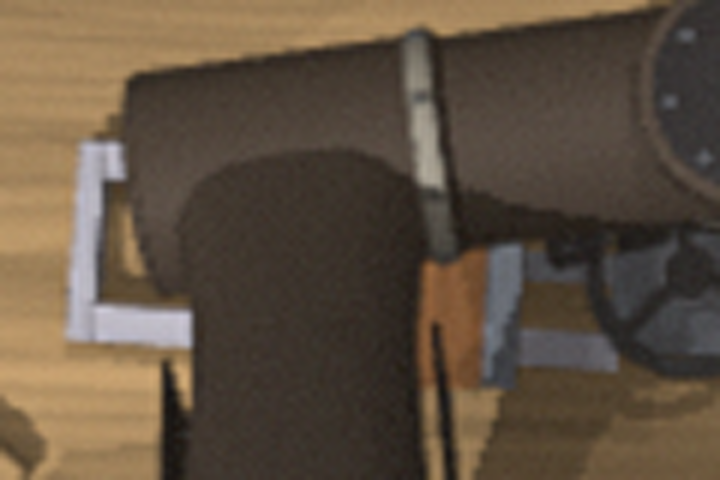

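Call:
move_arm(steps=[{"gripper": 110,"dx": 0.5,"dy": -1,"dz": 0,"rx": 0,"ry": 0,"rz": 1},{"gripper": 110,"dx": 0.9,"dy": -2,"dz": 0,"rx": 0,"ry": 0,"rz": 2},{"gripper": 110,"dx": 1.4,"dy": -3,"dz": 0,"rx": 0,"ry": 0,"rz": 3},{"gripper": 110,"dx": 1.8,"dy": -4,"dz": 0,"rx": 0,"ry": 0,"rz": 4},{"gripper": 110,"dx": 2.3,"dy": -5,"dz": 0,"rx": 0,"ry": 0,"rz": 5},{"gripper": 110,"dx": 2.7,"dy": -5.9,"dz": 0,"rx": 0,"ry": 0,"rz": 6},{"gripper": 110,"dx": 3.2,"dy": -6.9,"dz": 0,"rx": 0,"ry": 0,"rz": 7},{"gripper": 110,"dx": 3.7,"dy": -7.8,"dz": 0,"rx": 0,"ry": 0,"rz": 8},{"gripper": 110,"dx": 4.2,"dy": -8.8,"dz": 0,"rx": 0,"ry": 0,"rz": 9},{"gripper": 110,"dx": 4.7,"dy": -9.7,"dz": 0,"rx": 0,"ry": 0,"rz": 10}])

```text
clock: 22.85
ee_pos: [581.2, -106.0, 86.5]
ee_rot: [179.8, -0.1, -173.6]
wrist_force: [-2.6, 13.6, -0.9]
width: 50.0
grasp_force: 7.2
```

```bash
python3 -c "
from h import *
st()"
```

```text
t 22.85 pos [ 581.2 -106.    86.5] yaw -173.6 rad -54.5 lead -13.7 Frad 1.02 Ftan 13.78 Fz -0.92 w 50.0 j [  8.  20. -20.  -0. -50. -92.] Mz 0.09
```

Call:
move_arm(steps=[{"gripper": 110,"dx": 0.2,"dy": -0.5,"dz": 0,"rx": 0,"ry": 0,"rz": 0.5},{"gripper": 110,"dx": 0.4,"dy": -1,"dz": 0,"rx": 0,"ry": 0,"rz": 1},{"gripper": 110,"dx": 0.6,"dy": -1.5,"dz": 0,"rx": 0,"ry": 0,"rz": 1.5},{"gripper": 110,"dx": 0.8,"dy": -2,"dz": 0,"rx": 0,"ry": 0,"rz": 2},{"gripper": 110,"dx": 1,"dy": -2.5,"dz": 0,"rx": 0,"ry": 0,"rz": 2.5},{"gripper": 110,"dx": 1.2,"dy": -3,"dz": 0,"rx": 0,"ry": 0,"rz": 3},{"gripper": 110,"dx": 1.4,"dy": -3.5,"dz": 0,"rx": 0,"ry": 0,"rz": 3.5},{"gripper": 110,"dx": 1.6,"dy": -4,"dz": 0,"rx": 0,"ry": 0,"rz": 4},{"gripper": 110,"dx": 1.8,"dy": -4.5,"dz": 0,"rx": 0,"ry": 0,"rz": 4.5},{"gripper": 110,"dx": 2,"dy": -5,"dz": 0,"rx": 0,"ry": 0,"rz": 5}])

```text
clock: 24.1
ee_pos: [580.2, -110.9, 86.5]
ee_rot: [179.8, -0.0, -178.5]
wrist_force: [-2.4, 15.8, -0.4]
width: 50.2
grasp_force: 7.5
```

```bash
python3 -c "
from h import *
st()"
```

```text
t 24.1 pos [ 580.2 -110.9   86.5] yaw -178.5 rad -54.4 lead -13.8 Frad 1.99 Ftan 15.85 Fz -0.38 w 50.2 j [  8.  20. -20.  -0. -50. -96.] Mz -0.01
```

Call:
move_arm(steps=[{"gripper": 110,"dx": 0.2,"dy": -0.5,"dz": 0,"rx": 0,"ry": 0,"rz": 0.5},{"gripper": 110,"dx": 0.4,"dy": -1,"dz": 0,"rx": 0,"ry": 0,"rz": 1},{"gripper": 110,"dx": 0.6,"dy": -1.5,"dz": 0,"rx": 0,"ry": 0,"rz": 1.5},{"gripper": 110,"dx": 0.8,"dy": -2,"dz": 0,"rx": 0,"ry": 0,"rz": 2},{"gripper": 110,"dx": 1,"dy": -2.5,"dz": 0,"rx": 0,"ry": 0,"rz": 2.5},{"gripper": 110,"dx": 1.2,"dy": -3,"dz": 0,"rx": 0,"ry": 0,"rz": 3},{"gripper": 110,"dx": 1.4,"dy": -3.5,"dz": 0,"rx": 0,"ry": 0,"rz": 3.5},{"gripper": 110,"dx": 1.6,"dy": -4,"dz": 0,"rx": 0,"ry": 0,"rz": 4},{"gripper": 110,"dx": 1.8,"dy": -4.5,"dz": 0,"rx": 0,"ry": 0,"rz": 4.5},{"gripper": 110,"dx": 2,"dy": -5,"dz": 0,"rx": 0,"ry": 0,"rz": 5}])

```text
clock: 25.35
ee_pos: [578.7, -115.8, 86.5]
ee_rot: [179.8, -0.0, 176.5]
wrist_force: [-1.0, 15.1, -2.0]
width: 49.7
grasp_force: 7.7
```

```bash
python3 -c "
from h import *
st()"
```

```text
t 25.35 pos [ 578.7 -115.8   86.5] yaw 176.5 rad -54.2 lead -14.0 Frad 1.88 Ftan 15.0 Fz -1.98 w 49.7 j [   8.   20.  -20.   -0.  -50. -101.] Mz 0.04
```

Call:
move_arm(steps=[{"gripper": 110,"dx": 0,"dy": 5,"dz": 0,"rx": 0,"ry": 0,"rz": 0},{"gripper": 110,"dx": 0,"dy": 10,"dz": 0,"rx": 0,"ry": 0,"rz": 0},{"gripper": 110,"dx": 0,"dy": 15,"dz": 0,"rx": 0,"ry": 0,"rz": 0},{"gripper": 110,"dx": 0,"dy": 16,"dz": 0,"rx": 0,"ry": 0,"rz": 0},{"gripper": 110,"dx": 0,"dy": 16,"dz": 0,"rx": 0,"ry": 0,"rz": 0},{"gripper": 110,"dx": 0,"dy": 16,"dz": -20,"rx": 0,"ry": 0,"rz": 0},{"gripper": 110,"dx": 0,"dy": 16,"dz": -50,"rx": 0,"ry": 0,"rz": 0},{"gripper": 110,"dx": 0,"dy": 16,"dz": -80,"rx": 0,"ry": 0,"rz": 0},{"gripper": 110,"dx": 0,"dy": 16,"dz": -100,"rx": 0,"ry": 0,"rz": 0},{"gripper": 110,"dx": 0,"dy": 16,"dz": -100,"rx": 0,"ry": 0,"rz": 0}])

```text
clock: 26.6
ee_pos: [580.5, -103.0, 189.1]
ee_rot: [180.0, 0.2, 176.5]
wrist_force: [-1.0, -0.3, 0.3]
width: 49.9
grasp_force: 0.0
```

Run:
```python
from h import *
st()
s=env.snapshot("scene")
cv2.imwrite("pics/s5.png",cv2.resize(s["img"][150:290,220:420,::-1],None,fx=4,fy=4,interpolation=cv2.INTER_CUBIC))
```

```text
t 26.6 pos [ 580.5 -103.   189.1] yaw 176.5 rad -55.2 lead -1.2 Frad 0.97 Ftan -0.39 Fz 0.31 w 49.9 j [   9.   14.  -14.    0.  -62. -102.] Mz 0.02
```

View pics/s5.png

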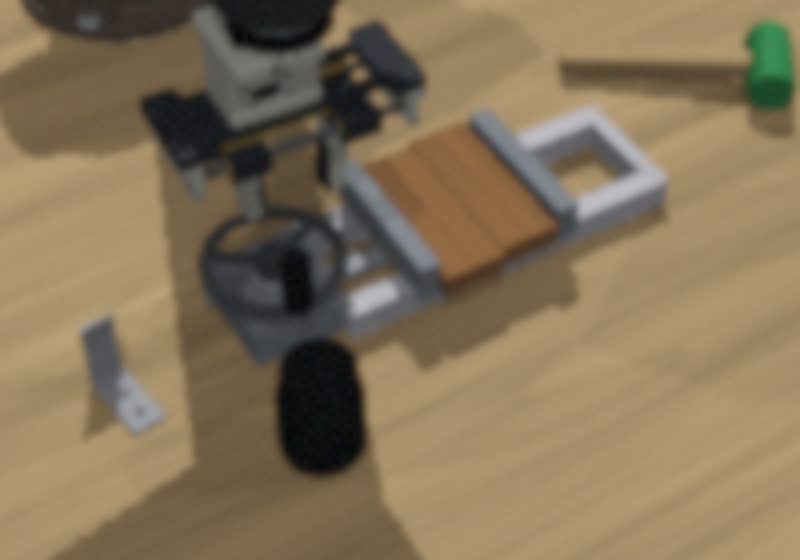

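The scene crop shows both boards closed up tight between the jaws, at about (460,200). The wheel is released, with its post at (297,280), and the jar and bracket haven't moved. I'll hand the job in now.

```bash
python3 -c "
from rig import env
print(env.sign_off())"
```

```text
the job is handed in; nothing more can be done
None
```

I handed the job in at about 27 s: the boards look tight together in the last image and the wheel is released, at an estimated 5.5 N above free (4.2 to 8 N is right); no verdict came back.

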